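# Roll a roller up its loading ramp and bolt it in

## Robot

A 7-joint arm with a two-finger parallel gripper is mounted at the origin on a cart in front of the work surface, level with it; the furniture and walls round the work are solid. World frame = base frame: x ahead of the robot, y to its left, z up, the work surface at z = 0. Lengths are in m, angles in rad, forces in N, time in s.
With the tool pointing down it reaches from about 0.35 to 0.9 m from the base axis. Payload 19.9 kg.
Tool frame: the origin (TCP) lies at the very end of the fingers, on their centre line; the grasp point (between the pads) lies 19 mm behind it; z points along the fingers, y is the direction in which the jaws open and shut (so a half turn about z gives the same grasp; the last joint's range is limited). The gripper opens to 85 mm and grips with 20 to 120 N. Pads are 22 mm wide; open, the fingers measure 114 mm over their backs; the gripper's body (76 mm by 85 mm) begins 54 mm behind the grasp point. The pads swing forward as they close: fully open they stand 13 mm farther back than shut.
Start: joints at [-0.042, 0.417, -0.01, 1.614, 0.005, 1.111, -0.053], TCP at [0.625, 0, 0.231] pointing down, gripper open.
Joint ranges: [-2.81, 2.81], [-0.39, 2.02], [-1.27, 1.25], [0.06, 2.57], [-1.19, 4.33], [0.19, 2], [-2.82, 2.82]. Speed limits (rad/s): [1.89, 1.89, 2.39, 2.39, 3.01, 3.01, 3.01].

## Interface

Orientations are given as a 3x3 rotation matrix whose columns are the frame's x, y, z axes.
In Python, from cell import arm, vision, ticket gives the robot as it stands.
- The arm moves only by the shell command python3 -m pendant 'ROWS' [OPENING] [FORCE]. ROWS is JSON, a list of rows, each a list of 4 numbers: the shift along the tool's x, y, z in cm, then the turn about the tool's z in rad. A call has 1 to 12 rows; each row shifts and turns the commanded pose from where the row before left it, along the tool's axes as they then stand; what a row does not reach is not made up. A row lasts 1/8 s, in which the tool goes at most 62.5 mm and 10.7 degrees, less where a joint would pass 70% of its speed; a pose out of reach is approached as far as the arm can. A call is refused whole if a number of a shift passes 6.25 or a number of a turn 0.188, either way. A call with a gripper value outside its range is refused whole. OPENING is the finger opening in cm, from 0 to 8.54, set as the call begins (- or left out, the last holds). The fingers move at their own pace and stop on an object; FORCE is the grip in N (left out, the last holds). Time passes only in rows, so rows that do not move let the fingers close. It gives the time, the measured TCP pose, the force and the opening at its end, in the units of the state.
- arm.observe(): the state, without advancing time (a new reading comes with each control period).
- vision.grab_frame(name): name is "scene" or "side" or "wrist"; returns the picture (384x512x3 uint8, red, green, blue); there is no depth.
- vision.get_calibration(name): a dict with "vertical_fov" (degrees; the focal length in pixels is half the picture's height over the tangent of half this angle, whatever the lens; pixels are square), "cx", "cy" (the principal point, pixels), "k1" (the pictures are not rectified: a ray, as slopes to the right and down, at radius r is drawn at 1 + k1 r^2 times it, then the intrinsics apply), "cam_to_world" (4x4, takes a point from camera to world coordinates). Camera axes: x right, y down, z forward; pixel columns grow to the right and rows downward; lengths in m; the calibration is good to about 2 mm. A picture is of the moment at which its call begins: read the wrist's pose just before it. get_calibration takes no time and is no camera call; for the wrist camera it gives the pose at the moment of the call.
- ticket.hand_in(): hands the job in, once; it reports no verdict.
The state is a dict: "time_s": time; "joint_pos": joint angles; "joint_velocities": joint speeds; "joint_efforts": joint torques, N m; "eef_pos": TCP position; "ee_rot": TCP orientation; "ft_force": force on the tool from outside, world axes, zero at the start; "torque": the same for the moment, N m; "finger_gap": finger opening in m.
Only numpy, scipy, OpenCV 4.12 (cv2) and the standard library are available. Lean on these libraries where they do the work, as an engineer would, in place of code of your own. Each camera call takes 0.05 s, during which the arm holds its last target.

## Task

Push the green roller with your fingertips from the foot of the blue-railed ramp steadily up to the end stop, so that it drops into the pocket there, and do not let it get away from you and run back down. Then push the orange tab to slide the keeper bolt fully across behind the roller, and come away. Only push: do not lift the roller, and leave the other things on the bench where they are.

Things in the scene. Friction and masses are not known exactly. Their poses are not given: they have to be found in the camera images.
- stand: Fixed loading stand, 212 mm long (x), 125 mm wide plus a bolt guide on its right. Origin: middle of its front (low) edge, on the worktop; x points uphill along the ramp, y left, z up. Along x: front lip 0 to 8 mm, 13 mm high; level foot 8 to 38 mm, 8 mm high; incline; pocket; blue end stop from 199 mm, 70 mm high. Channel 95 mm wide between 8 mm rails whose tops stand 14 mm above the incline.
- incline: Aluminium incline of the stand, 8 degrees, from stand x 38 mm (8 mm high) up to the crest at x 158 mm (24.9 mm high), a black line across it just below the crest. Origin at the middle of its lower end, on the surface; x points up the slope (121 mm long), y left, z straight off the surface.
- roller: Green roller with steel hubs, 50 mm diameter, 90 mm long, 0.25 to 0.5 kg, smooth and slippery (friction about 0.25), rolls freely. Origin at its centre, 25 mm above what it lies on; y is its axle, x and z turn as it rolls. Starts lying across the level foot of the stand, centre 25 to 33 mm from the front edge, its back overhanging the front lip.
- seat (a point): Fixed point on the stand: where the roller's centre lies when home in the pocket against the end stop (stand x 172.8 mm, y 0, height 45.9 mm; about 1 mm of play). The pocket floor, stand x 158 to 199 mm, is 20.9 mm high, a 4 mm step down from the crest.
- bolt (a joint): Keeper bolt on the right of the stand, a steel bar 12 mm thick (x), 14 mm high, at stand x 138 mm, height 47 mm. Slides toward the stand's +y: 0 open, tip clear of the channel; 0.065 m fully across, end of travel. Needs 2 to 3 N, stays where left, starts at 0 to 0.01. Its guide: shelf 40 mm high, stand y -57 to -160 mm, and a bridge 60.5 mm high at y -57 to -71 mm.
- tab (a point): Middle of the outer (right, -y) face of the bolt's orange tab, where it is pushed, toward the stand's +y. The tab is 40 mm wide (stand x), 8 mm thick (y), its top 88 mm above the worktop; this point is 73 mm above it. Moves with the bolt.
- bottle: white spirit bottle with a blue band, 62 mm diameter, 159 mm tall, standing; origin under its centre. Leave alone.
- cup: white mixing cup, 79 mm diameter, 88 mm tall, standing; origin under its centre. Leave alone.
- pink_bar: pink cast bar, 72 x 102 x 24 mm (x, y, z), lying; origin under its centre. Leave alone.
- small_bar: small tan cast bar, 44 x 98 x 16 mm (x, y, z), lying; origin under its centre. Leave alone.
- block: grey cast block, 56 x 76 x 61 mm (x, y, z); origin under its centre. Leave alone.
- caliper: dial caliper, 77 x 245 x 17 mm (x, y, z), lying flat; origin under its centre. Leave alone.

How it is judged:
By the outcome, as a careful person would: the job done as asked, in the order asked, and still so for the second after the job is handed in, with the robot touching nothing.
It also fails if it takes over 51 s, if anything falls off the work surface, if the arm or the gripper's body presses on something with over 40 N, if the wrist force passes 120 N, or if a joint passes its speed limit or range.

## Working session

There is one attempt and no reset: what is moved stays moved. The work goes in short steps, Python scripts to look and compute and a shell command to move; the robot and the scene stay as the last step left them, time stands still between calls to the robot, and variables do not carry over. Pictures are saved under pics/ and viewed, and the job is handed in when it is done.

```bash
mkdir -p pics; ls
python3 - <<'E'
from cell import arm, vision, ticket
import cv2
s=arm.observe(); print(s['time_s'],s['eef_pos'],s['ee_rot'],s['ft_force'],s['finger_gap'])
for n in ["scene","side","wrist"]:
    c=vision.get_calibration(n); print(n,c)
    cv2.imwrite(f"pics/{n}0.png",cv2.cvtColor(vision.grab_frame(n),cv2.COLOR_RGB2BGR))
E
```

```text
pics
0.0 [ 6.24653377e-01 -2.48257337e-05  2.30654211e-01] [[ 2.15380109e-05  9.99999219e-01 -1.24942580e-03]
 [ 9.99999994e-01 -2.16719712e-05 -1.07204078e-04]
 [-1.07231072e-04 -1.24942348e-03 -9.99999214e-01]] [0.10677459 0.2956574  0.28888034] 0.08533373074949689
scene {'vertical_fov': 44.063023103568895, 'cx': 263.7666966487391, 'cy': 183.8490092502827, 'k1': 0.05715653369168017, 'cam_to_world': array([[ 0.51418593, -0.48614311,  0.70659586, -0.58050129],
       [-0.85756404, -0.30488128,  0.4142841 , -0.66256447],
       [ 0.01402648, -0.81897025, -0.57366452,  0.99016121],
       [ 0.        ,  0.        ,  0.        ,  1.        ]])}
side {'vertical_fov': 52.08857292342072, 'cx': 255.48516491490088, 'cy': 190.53409060758483, 'k1': -0.07365470825873635, 'cam_to_world': array([[ 0.86416962, -0.33255259,  0.37765015,  0.027375  ],
       [-0.50318213, -0.56465389,  0.65419701, -0.8780346 ],
       [-0.00431328, -0.75536399, -0.65529126,  0.92997352],
       [ 0.        ,  0.        ,  0.        ,  1.        ]])}
wrist {'vertical_fov': 60.164447820557946, 'cx': 253.87331798051676, 'cy': 194.5740265086364, 'k1': -0.07143870686631057, 'cam_to_world': array([[ 9.99998753e-01,  1.29917251e-03, -8.97688639e-04,
         6.25287168e-01],
       [ 9.33307750e-04, -9.44792990e-01, -3.27666500e-01,
         8.45138757e-02],
       [-1.27382524e-03,  3.27665254e-01, -9.44793024e-01,
         3.74355638e-01],
       [ 0.00000000e+00,  0.00000000e+00,  0.00000000e+00,
         1.00000000e+00]])}
```

View pics/scene0.png

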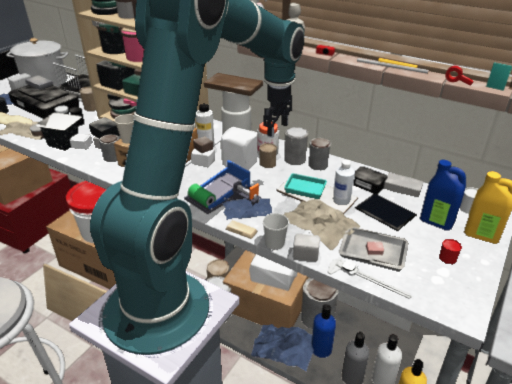

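View pics/side0.png

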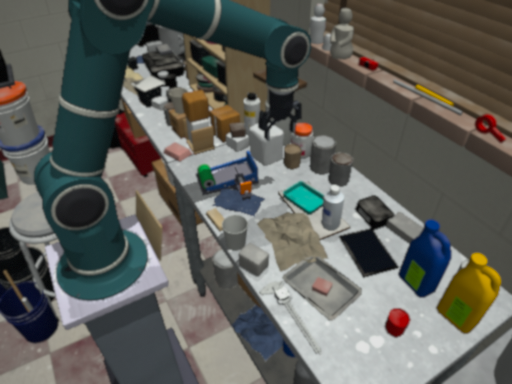

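View pics/wrist0.png

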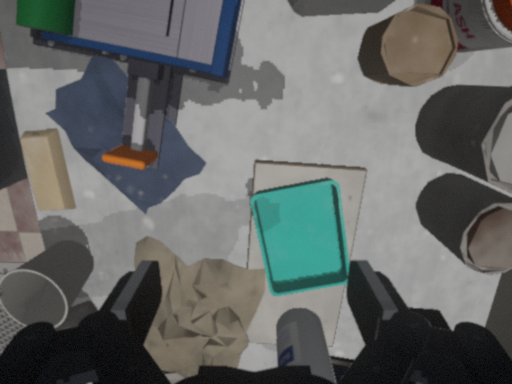

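The wrist view shows the roller at the upper left (45,15), the orange tab at (130,157), and the stand to the +y side. I'll move over it for a full view.

```bash
python3 -m pendant '[[5,-4,-1.5,0],[5,-4,-1.5,0],[5,-4,-1.5,0],[3,-1,0,0],[0,0,0,0]]' 5.0
python3 - <<'E'
from cell import arm, vision, ticket
import cv2,pickle
c=vision.get_calibration("wrist"); im=vision.grab_frame("wrist")
pickle.dump((c,im),open('w1.pkl','wb'))
cv2.imwrite("pics/wrist1.png",cv2.cvtColor(cv2.resize(im,None,fx=1.5,fy=1.5),cv2.COLOR_RGB2BGR))
E
```

```text
time_s: 0.78
eef_pos: [0.4999, 0.1749, 0.2742]
ee_rot: [[-0.004, 1.0, 0.0], [1.0, 0.004, 0.001], [0.001, 0.0, -1.0]]
ft_force: [1.2, -0.4, 0.0]
finger_gap: 0.0498
```

View pics/wrist1.png

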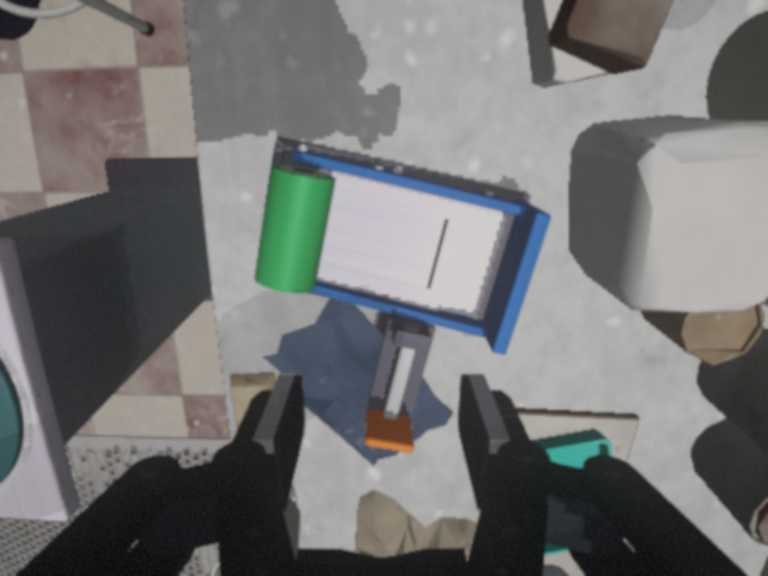

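Run:
```python
import pickle,cv2
c,im=pickle.load(open('w1.pkl','rb'))
cr=im[80:310,160:380]
cv2.imwrite("pics/crop1.png",cv2.cvtColor(cv2.resize(cr,None,fx=2.6,fy=2.6,interpolation=cv2.INTER_CUBIC),cv2.COLOR_RGB2BGR))
```

```text
(no output)
```

View pics/crop1.png

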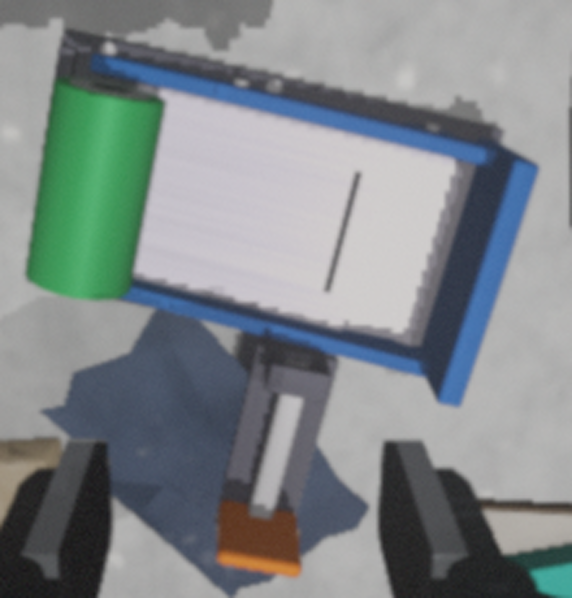

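```bash
cat > h.py <<'E'
import numpy as np
def proj(c,P,vh=384):
    T=np.linalg.inv(c['cam_to_world']); P=np.atleast_2d(P)
    p=P@T[:3,:3].T+T[:3,3]; s=p[:,:2]/p[:,2:]; r2=(s**2).sum(1,keepdims=True)
    f=vh/2/np.tan(np.radians(c['vertical_fov']/2)); return s*(1+c['k1']*r2)*f+[c['cx'],c['cy']]
def st(p,P):
    P=np.atleast_2d(P); c,s=np.cos(p[2]),np.sin(p[2])
    return np.c_[p[0]+c*P[:,0]-s*P[:,1],p[1]+s*P[:,0]+c*P[:,1],P[:,2]]
E
python3 - <<'E'
from h import *; import pickle
from scipy.optimize import least_squares
c,im=pickle.load(open('w1.pkl','rb'))
uv=np.array([[538,166],[460,405],[437,400],[513,150],[358,173],[327,291],[300,562],[219,553],[300,575],[220,562]])/2.6+[160,80]
def model(p):
    Y=p[3]
    return np.array([[.212,Y,.07],[.212,-Y,.07],[.199,-Y,.07],[.199,Y,.07],[p[4],p[5],.0245],[p[4],-p[5],.0245],
     [.158,p[6]+.008,.088],[.118,p[6]+.008,.088],[.158,p[6],.088],[.118,p[6],.088]])
f=lambda p:(proj(c,st(p,model(p)))-uv).ravel()
r=least_squares(f,[.4,.3,-.3,.055,.152,.03,-.17],x_scale=.01)
print(r.x.round(4),r.fun.round(1).reshape(-1,2).tolist())
p=r.x
# roller centre
for x in (.025,.029,.033):
    print(x,((proj(c,st(p,[[x-.025,.045,.033],[x-.025,-.045,.033],[x+.025,-.045,.033],[x+.025,.045,.033]]))-[160,80])*2.6).round().tolist())
print(((proj(c,st(p,[[0,.0625,.013],[0,-.0625,.013],[.212,.0625,0],[.138,-.06,.0605],[.199,.0475,.039],[.199,-.0475,.039]]))-[160,80])*2.6).round().tolist())
E
```

```text
[ 0.4024  0.186  -0.2028  0.0563  0.1475  0.0294 -0.1483] [[0.8, -1.6], [0.8, 0.3], [-1.0, 0.2], [-1.1, 2.0], [-0.1, -0.5], [0.3, -0.5], [1.8, 0.6], [-0.0, -1.7], [0.3, 1.0], [-1.7, 0.3]]
0.025 [[41.0, 72.0], [15.0, 265.0], [120.0, 286.0], [154.0, 95.0]]
0.029 [[50.0, 74.0], [24.0, 267.0], [129.0, 288.0], [163.0, 97.0]]
0.033 [[59.0, 76.0], [32.0, 268.0], [137.0, 289.0], [172.0, 99.0]]
[[56.0, 30.0], [21.0, 286.0], [497.0, 124.0], [299.0, 374.0], [484.0, 162.0], [426.0, 356.0]]
```

Run:
```python
import pickle,cv2
c,im=pickle.load(open('w1.pkl','rb'))
for n,(a,b,x,y) in {'a':(85,205,160,290),'b':(85,245,260,370)}.items():
    cr=im[a:b,x:y]; s=5 if n=='a' else 3.7
    cv2.imwrite(f"pics/crop2{n}.png",cv2.cvtColor(cv2.resize(cr,None,fx=s,fy=s,interpolation=cv2.INTER_CUBIC),cv2.COLOR_RGB2BGR))
```

```text
(no output)
```

View pics/crop2a.png

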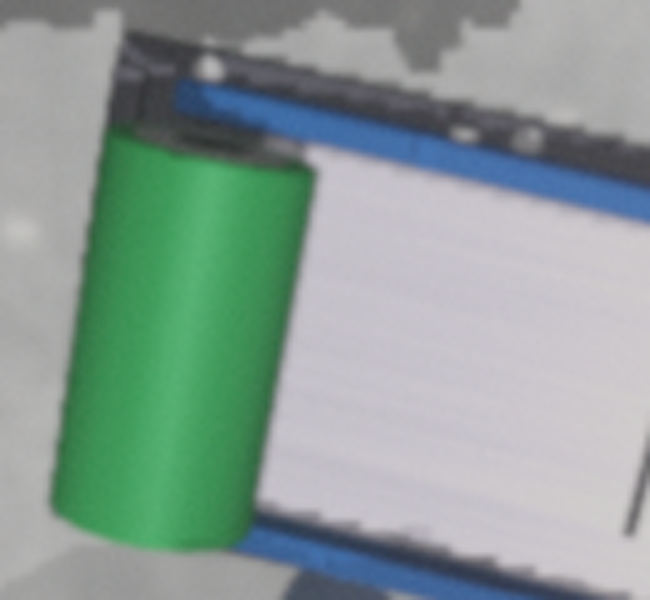

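View pics/crop2b.png

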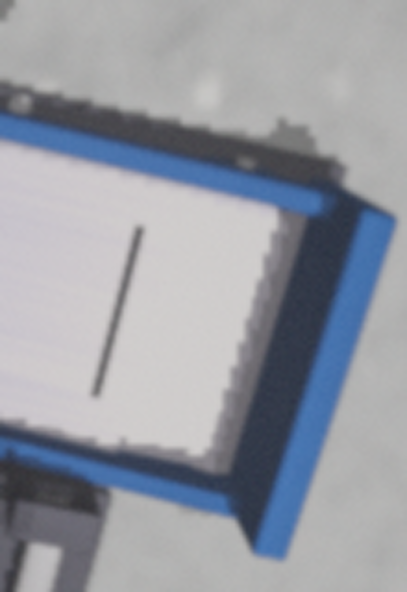

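Run:
```python
from h import *; import pickle
from scipy.optimize import least_squares
c,im=pickle.load(open('w1.pkl','rb'))
uv=np.array([[366.8,143.9],[337,235.8],[328.4,234.5],[358.6,140.4],[297.8,146.6],[285.7,191.5]]+[[a/2.6+160,b/2.6+80] for a,b in [[300,562],[219,553],[300,575],[220,562]]]+[[185,91.5],[222,114.6],[289.6,129],[334.3,140.4],[212,188],[280,204.4],[322.2,218]])
h=lambda x:.008+(x-.038)*np.tan(np.radians(8))+.014
def model(p):
    Y=p[3]
    return np.array([[.212,Y,.07],[.212,-Y,.07],[.199,-Y,.07],[.199,Y,.07],[p[4],p[5],.0245],[p[4],-p[5],.0245],
     [.158,p[6]+.008,.088],[.118,p[6]+.008,.088],[.158,p[6],.088],[.118,p[6],.088],[0,.0625,.013]]+[[x,.0475,h(x)] for x in p[7:10]]+[[x,-.0475,h(x)] for x in p[10:13]])
f=lambda p:(proj(c,st(p,model(p)))-uv).ravel()
r=least_squares(f,[.4,.2,-.3,.055,.152,.03,-.17,.06,.12,.17,.06,.12,.17],x_scale=.01,loss='soft_l1')
print(r.x.round(4),r.fun.round(1).reshape(-1,2).tolist())
p=r.x; np.save('p.npy',p[:3])
# roller: silhouette at mid, fit edges from left line & right line
L=np.array([[105/5+160,140/5+85],[60/5+160,470/5+85]]);R=np.array([[313/5+160,180/5+85],[255/5+160,520/5+85]])
def g(q):
    out=[]
    cam=c['cam_to_world'][:3,3]; 
    for sgn,E in ((-1,L),(1,R)):
        th=np.linspace(0,2*np.pi,181); 
        pts=[proj(c,st(p,np.c_[q[0]+.025*np.cos(th),0*th+y,.033+.025*np.sin(th)])) for y in (-.03,.03)]
        # silhouette: extreme perpendicular to axis
        d=E[1]-E[0]; n=np.array([-d[1],d[0]])/np.linalg.norm(d); n*=np.sign(n[0])*sgn
        for k in pts: out.append((k@n).max()-E.mean(0)@n if 0 else 0)
        m=np.mean([ (k@n).max() for k in pts]); out.append((m-(E@n).mean())*1)
    return out
for x in np.arange(.023,.037,.002): print(x.round(4),np.round([g([x])[2],g([x])[5]],2))
```

```text
[ 0.4042  0.1873 -0.2131  0.0559  0.146   0.0291 -0.1481  0.0501  0.1299
  0.182   0.055   0.1417  0.1949] [[2.5, -0.3], [1.4, 0.5], [-0.6, -0.4], [-0.8, 0.4], [-0.0, -0.4], [0.2, -0.4], [1.9, 0.5], [0.1, -2.1], [0.3, 0.9], [-1.7, -0.1], [-1.3, -0.9], [0.2, -1.4], [-0.1, 0.4], [-0.0, 0.0], [-0.2, 1.8], [-0.3, 2.9], [-0.1, 0.2]]
0.023 [ 6.66 -4.72]
0.025 [ 4.93 -3.03]
0.027 [ 3.2  -1.34]
0.029 [1.47 0.35]
0.031 [-0.25  2.04]
0.033 [-1.98  3.73]
0.035 [-3.7   5.42]
```

```bash
python3 -m pendant '[[0,0,0,-0.17],[0,0,0,-0.17],[0,0,0,-0.17],[0,0,0,-0.17],[0,0,0,-0.17],[0,0,0,-0.17],[0,0,0,-0.17],[0,0,0,-0.17],[0,0,0,0]]' 4.5
cat >> h.py <<'E'
def where():
    from cell import arm
    s=arm.observe(); p=np.load('p.npy'); e=s['eef_pos']; R=s['ee_rot']
    c,s_=np.cos(p[2]),np.sin(p[2]); d=e[:2]-p[:2]
    print('t',round(s['time_s'],2),'stand mm',(1000*np.array([c*d[0]+s_*d[1],-s_*d[0]+c*d[1],e[2]])).round(1),'yaw err to -stand x',round(np.arctan2(R[1,0],R[0,0])-(np.pi+p[2]),4),'F',np.round(s['ft_force'],1),'gap',round(s['finger_gap'],4),'q',np.round(s['joint_pos'],2))
    Fs=s['ft_force']; print('F stand',np.round([c*Fs[0]+s_*Fs[1],-s_*Fs[0]+c*Fs[1],Fs[2]],1))
def togo(x,y,z):
    from cell import arm
    s=arm.observe(); p=np.load('p.npy')
    d=st(p,[[x/1000,y/1000,z/1000]])[0]-s['eef_pos']; print('tool cm to go',(s['ee_rot'].T@d*100).round(2))
E
python3 -c "
from h import *
where();togo(-30,0,100)"
```

```text
time_s: 1.95
eef_pos: [0.5013, 0.1714, 0.2737]
ee_rot: [[-0.977, 0.212, -0.001], [0.212, 0.977, -0.0], [0.001, -0.0, -1.0]]
ft_force: [0.5, 0.5, -0.4]
finger_gap: 0.0451
t 1.95 stand mm [ 98.3   5.  273.7] yaw err to -stand x -0.0002 F [ 0.5  0.5 -0.4] gap 0.0451 q [-0.16  0.22 -0.27  1.79  0.06  1.14  0.91]
F stand [ 0.4  0.6 -0.4]
tool cm to go [12.82 -0.5  17.38]
```

```bash
python3 -m pendant '[[4.3,-0.2,1,0],[4.3,-0.2,3,0],[4.2,-0.1,3,0],[0,0,4,0],[0,0,2,0],[0,0,0,0],[0,0,0,0]]'
python3 - <<'E'
from cell import arm, vision
import cv2,pickle,numpy as np
from h import *
where();togo(-30,0,60);togo(-20,0,21)
c=vision.get_calibration("wrist"); im=vision.grab_frame("wrist")
pickle.dump((c,im),open('w2.pkl','wb'))
im=im.copy()
p=np.load('p.npy')
for P in [[.0295,.045,.058],[.0295,-.045,.058],[.199,.0555,.07],[.199,-.0555,.07],[.212,-.0555,.07],[.212,.0555,.07],[.118,-.140,.088],[.158,-.140,.088]]:
    u=proj(c,st(p,[P]))[0]; cv2.circle(im,(int(u[0]),int(u[1])),2,(255,0,255),-1)
cv2.imwrite("pics/wrist2.png",cv2.cvtColor(cv2.resize(im,None,fx=1.5,fy=1.5),cv2.COLOR_RGB2BGR))
E
```

```text
time_s: 2.82
eef_pos: [0.3753, 0.1945, 0.1448]
ee_rot: [[-0.977, 0.212, 0.001], [0.212, 0.977, 0.0], [-0.001, 0.0, -1.0]]
ft_force: [0.3, -0.1, -0.2]
finger_gap: 0.045
t 2.83 stand mm [-29.8   0.9 144.8] yaw err to -stand x -0.0002 F [ 0.3 -0.1 -0.2] gap 0.045 q [-0.25  0.19 -0.33  2.17  0.09  0.8   0.72]
F stand [ 0.3 -0.1 -0.2]
tool cm to go [ 0.03 -0.09  8.48]
tool cm to go [-0.97 -0.09 12.38]
```

View pics/wrist2.png

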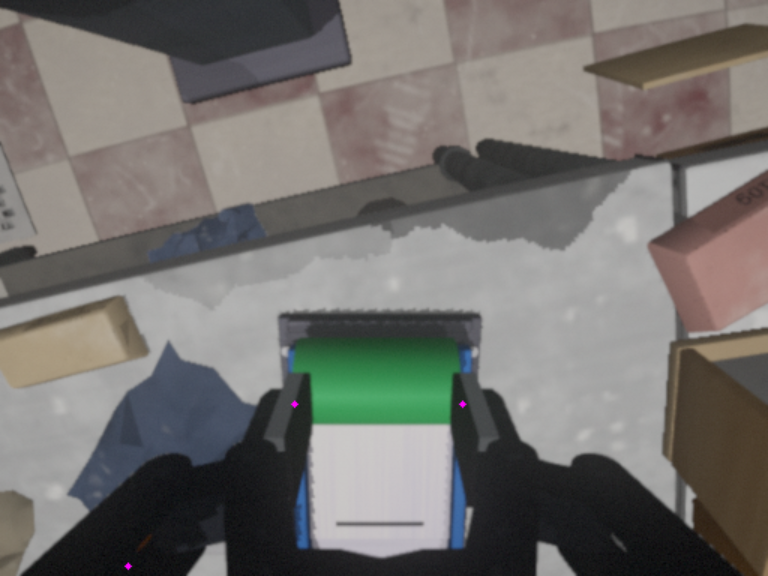

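Run:
```python
import pickle
from h import *
c,im=pickle.load(open('w2.pkl','rb')); p=np.load('p.npy')
print(1.5*proj(c,st(p,[[0,.0625,.013],[0,-.0625,.013],[0,.0625,.0],[.146,.029,.0235],[.146,-.029,.0235]])))
th=np.linspace(0,2*np.pi,361)
for x in (.026,.0295,.033):
    k=1.5*proj(c,st(p,np.c_[x+.025*np.cos(th),0*th,.033+.025*np.sin(th)])); print(x,k[:,1].min(),k[:,1].max())
```

```text
[[483.1034372  320.83318222]
 [274.93919884 320.71793492]
 [479.07301917 312.87241015]
 [421.3529734  523.20551205]
 [336.82538229 523.16809826]]
0.026 332.35781768712644 419.89428446886427
0.0295 337.8486358445634 425.1219995161064
0.033 343.28653754824944 430.30485285771965
```

Roller is at stand x ≈ 30 mm and the two views agree to about 1 mm. I'll descend behind it.

```bash
python3 -m pendant '[[0,-0.1,4,0],[0,0,4,0],[0,0,3,0],[0,0,1.3,0],[-0.5,0,0,0],[-0.5,0,0,0],[0,0,0,0]]'; python3 -c "
from h import *
where()"
```

```text
time_s: 3.75
eef_pos: [0.3854, 0.1915, 0.022]
ee_rot: [[-0.978, 0.21, 0.002], [0.21, 0.978, 0.001], [-0.002, 0.001, -1.0]]
ft_force: [0.1, 0.0, 0.7]
finger_gap: 0.0449
t 3.75 stand mm [-19.3   0.1  22. ] yaw err to -stand x 0.0014 F [0.1 0.  0.7] gap 0.0449 q [-0.3   0.44 -0.26  2.22  0.23  0.5   0.61]
F stand [0.1 0.  0.7]
```

```bash
python3 -m pendant '[[-0.3,0,0,0],[-0.3,0,0,0],[-0.3,0,0,0],[-0.2,0,0,0],[-0.2,0,0,0],[-0.2,0,0,0]]'
python3 - <<'E'
from cell import arm, vision
import cv2
from h import *
where()
for n,s in (("side",(150,220,190,270)),("scene",(150,220,180,270))):
    im=vision.grab_frame(n)[s[0]:s[1],s[2]:s[3]]
    cv2.imwrite(f"pics/{n}3.png",cv2.cvtColor(cv2.resize(im,None,fx=7,fy=7,interpolation=cv2.INTER_CUBIC),cv2.COLOR_RGB2BGR))
E
```

```text
time_s: 4.5
eef_pos: [0.399, 0.1882, 0.021]
ee_rot: [[-0.978, 0.209, -0.0], [0.209, 0.978, -0.0], [0.0, -0.0, -1.0]]
ft_force: [0.0, -0.4, -0.1]
finger_gap: 0.0452
t 4.5 stand mm [-5.2 -0.2 21. ] yaw err to -stand x 0.0023 F [ 0.  -0.4 -0.1] gap 0.0452 q [-0.28  0.46 -0.26  2.19  0.23  0.52  0.64]
F stand [ 0.1 -0.4 -0.1]
```

View pics/side3.png

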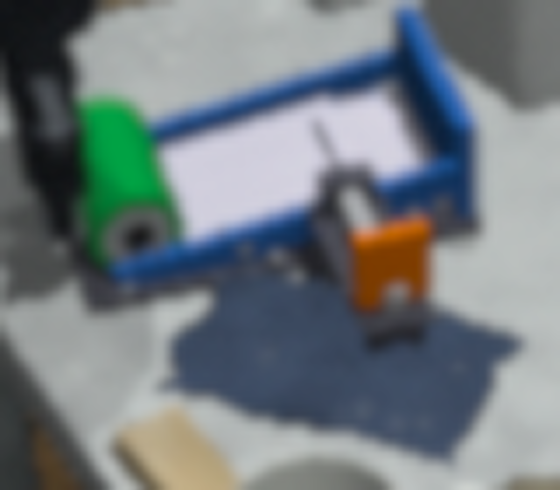

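Side view: the fingertips stand directly behind the roller with the channel clear ahead. Starting the push.

```bash
python3 -m pendant '[[-0.3,0,0,0],[-0.3,0,0,0],[-0.3,0,-0.04,0],[-0.3,0,-0.04,0],[-0.3,0,-0.04,0],[-0.3,0,-0.04,0],[-0.3,0,-0.05,0],[-0.3,0,-0.04,0],[-0.3,0,-0.04,0],[-0.3,0,-0.05,0]]'
python3 - <<'E'
from cell import arm, vision
import cv2
from h import *
where()
s=(150,220,190,270)
im=vision.grab_frame('side')[s[0]:s[1],s[2]:s[3]]
cv2.imwrite(f"pics/side4.png",cv2.cvtColor(cv2.resize(im,None,fx=7,fy=7,interpolation=cv2.INTER_CUBIC),cv2.COLOR_RGB2BGR))
E
```

```text
time_s: 5.85
eef_pos: [0.4285, 0.1819, 0.0245]
ee_rot: [[-0.978, 0.209, -0.0], [0.209, 0.978, -0.0], [0.0, -0.0, -1.0]]
ft_force: [-0.7, 0.3, -0.4]
finger_gap: 0.045
t 5.85 stand mm [24.9 -0.1 24.5] yaw err to -stand x 0.0023 F [-0.7  0.3 -0.4] gap 0.045 q [-0.24  0.48 -0.26  2.13  0.23  0.55  0.68]
F stand [-0.8  0.2 -0.4]
```

View pics/side4.png

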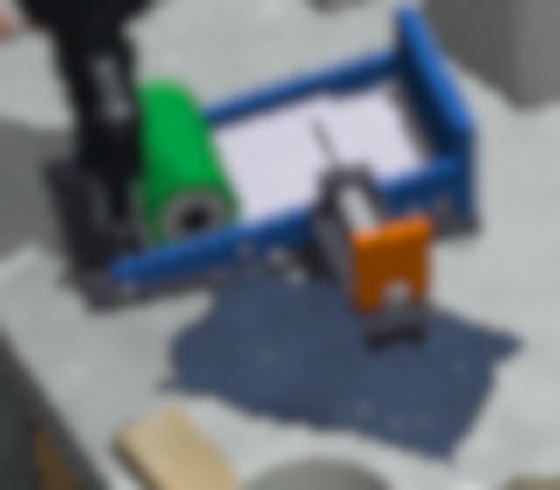

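Rolling straight on the incline against the fingers. Continuing.

```bash
python3 -m pendant '[[-0.3,0,-0.04,0],[-0.3,0,-0.04,0],[-0.3,0,-0.04,0],[-0.3,0,-0.05,0],[-0.3,0,-0.04,0],[-0.3,0,-0.04,0],[-0.3,0,-0.04,0],[-0.3,0,-0.05,0],[-0.3,0,-0.04,0],[-0.3,0,-0.04,0],[-0.3,0,-0.04,0],[-0.3,0,-0.05,0]]';python3 -m pendant '[[-0.3,0,-0.04,0],[-0.3,0,-0.04,0],[-0.3,0,-0.04,0],[-0.3,0,-0.05,0],[-0.3,0,-0.04,0],[-0.3,0,-0.04,0],[-0.3,0,-0.04,0],[-0.3,0,-0.05,0],[-0.3,0,-0.04,0]]'
python3 - <<'E'
from cell import arm, vision
import cv2
from h import *
where()
s=(150,220,190,270)
im=vision.grab_frame('side')[s[0]:s[1],s[2]:s[3]]
cv2.imwrite(f"pics/side5.png",cv2.cvtColor(cv2.resize(im,None,fx=7,fy=7,interpolation=cv2.INTER_CUBIC),cv2.COLOR_RGB2BGR))
E
```

```text
time_s: 7.4
eef_pos: [0.4637, 0.1744, 0.0295]
ee_rot: [[-0.978, 0.209, -0.0], [0.209, 0.978, -0.0], [0.0, -0.0, -1.0]]
ft_force: [-0.6, -1.1, 0.4]
finger_gap: 0.0449
time_s: 8.52
eef_pos: [0.4901, 0.1687, 0.0334]
ee_rot: [[-0.978, 0.209, -0.0], [0.209, 0.978, -0.0], [0.0, -0.0, -1.0]]
ft_force: [-0.3, 0.2, 0.9]
finger_gap: 0.0448
t 8.53 stand mm [87.9  0.  33.4] yaw err to -stand x 0.0023 F [-0.3  0.2  0.9] gap 0.0448 q [-0.18  0.53 -0.26  2.01  0.22  0.63  0.78]
F stand [-0.3  0.1  0.9]
```

View pics/side5.png

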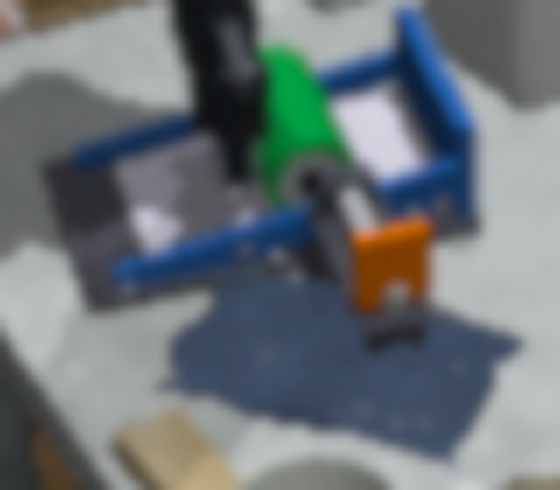

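```bash
python3 -m pendant '[[-0.3,0,-0.04,0],[-0.3,0,-0.04,0],[-0.3,0,-0.04,0],[-0.3,0,-0.05,0],[-0.3,0,-0.04,0],[-0.3,0,-0.04,0],[-0.3,0,-0.04,0],[-0.3,0,-0.05,0],[-0.3,0,-0.04,0],[-0.3,0,-0.04,0],[-0.3,0,-0.02,0],[-0.2,0,0,0]]';python3 -m pendant '[[-0.2,0,0,0],[-0.2,0,0,0],[-0.2,0,0,0],[-0.2,0,0,0],[-0.2,0,0,0],[-0.2,0,0,0],[0,0,0,0]]'
python3 - <<'E'
from cell import arm, vision
import cv2
from h import *
where()
s=(150,220,190,270)
im=vision.grab_frame('side')[s[0]:s[1],s[2]:s[3]]
cv2.imwrite(f"pics/side6.png",cv2.cvtColor(cv2.resize(im,None,fx=7,fy=7,interpolation=cv2.INTER_CUBIC),cv2.COLOR_RGB2BGR))
E
```

```text
time_s: 10.07
eef_pos: [0.5244, 0.1614, 0.0378]
ee_rot: [[-0.978, 0.209, 0.0], [0.209, 0.978, -0.0], [-0.0, -0.0, -1.0]]
ft_force: [-0.6, -0.4, -0.4]
finger_gap: 0.045
time_s: 10.95
eef_pos: [0.536, 0.1589, 0.0377]
ee_rot: [[-0.978, 0.209, -0.0], [0.209, 0.978, -0.0], [0.0, -0.0, -1.0]]
ft_force: [0.6, 0.4, -0.5]
finger_gap: 0.045
t 10.95 stand mm [1.348e+02 1.000e-01 3.770e+01] yaw err to -stand x 0.0022 F [ 0.6  0.4 -0.5] gap 0.045 q [-0.14  0.57 -0.26  1.9   0.22  0.69  0.83]
F stand [ 0.5  0.5 -0.5]
```

View pics/side6.png

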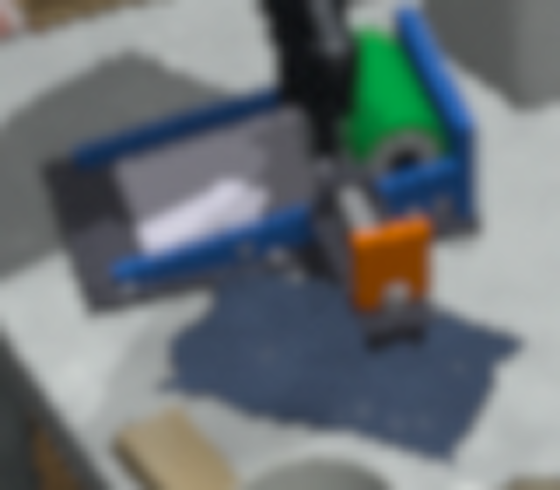

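```bash
python3 -m pendant '[[0.2,0,0,0],[0.2,0,0,0],[0.2,0,0,0],[0,0,0,0]]'
python3 - <<'E'
from cell import arm, vision
import cv2
from h import *
where(); p=np.load('p.npy')
th=np.linspace(0,2*np.pi,90)
out=[]
for n,s in (("side",(150,200,225,265)),("scene",(160,215,200,260))):
    c=vision.get_calibration(n); im=vision.grab_frame(n)[s[0]:s[1],s[2]:s[3]]
    k=9
    im=cv2.resize(im,None,fx=k,fy=k,interpolation=cv2.INTER_CUBIC)
    for x,z,col in ((.1728,.0459,(255,0,255)),(.154,.0495,(255,255,0))):
        for y in (-.045,):
            q=(proj(c,st(p,np.c_[x+.025*np.cos(th),0*th+y,z+.025*np.sin(th)]))-[s[2],s[0]]+.5)*k
            cv2.polylines(im,[q.astype(int)],True,col,1)
    out.append(im)
    cv2.imwrite(f"pics/{n}7.png",cv2.cvtColor(im,cv2.COLOR_RGB2BGR))
E
```

```text
time_s: 11.5
eef_pos: [0.5298, 0.1603, 0.0378]
ee_rot: [[-0.978, 0.209, -0.0], [0.209, 0.978, -0.0], [0.0, -0.0, -1.0]]
ft_force: [0.3, -0.7, -0.5]
finger_gap: 0.045
t 11.5 stand mm [128.5   0.2  37.8] yaw err to -stand x 0.0025 F [ 0.3 -0.7 -0.5] gap 0.045 q [-0.14  0.57 -0.26  1.92  0.22  0.68  0.83]
F stand [ 0.4 -0.7 -0.5]
```

View pics/side7.png

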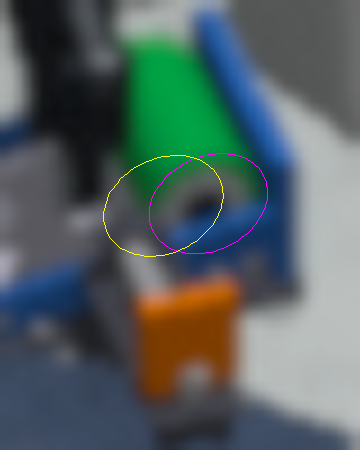

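View pics/scene7.png

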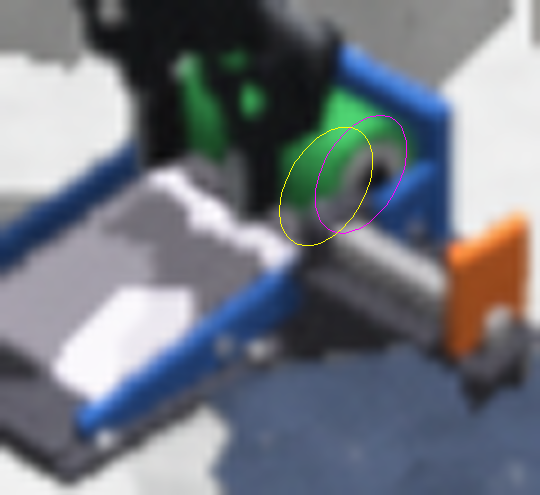

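Both views show the roller staying in the pocket at the end stop with the fingers backed 6 mm away. I'll rise and go to the tab side.

```bash
python3 -m pendant '[[0.5,0,-2,0],[0,0,-4,0],[0,0,-4,0],[0,0,-3,0],[0,0,0,0]]'
python3 - <<'E'
from h import *
where();togo(138,-195,170); togo(138,-195,70)
E
```

```text
time_s: 12.22
eef_pos: [0.5262, 0.1615, 0.1699]
ee_rot: [[-0.978, 0.209, 0.004], [0.209, 0.978, 0.001], [-0.003, 0.002, -1.0]]
ft_force: [0.1, -1.4, 0.1]
finger_gap: 0.0451
t 12.22 stand mm [124.7   0.6 169.9] yaw err to -stand x 0.0021 F [ 0.1 -1.4  0.1] gap 0.0451 q [-0.1   0.37 -0.31  1.85  0.14  0.93  0.89]
F stand [ 0.4 -1.4  0.1]
tool cm to go [ -1.29 -19.57  -0.04]
tool cm to go [ -1.26 -19.58   9.96]
```

```bash
python3 -m pendant '[[1.5,-3,-1,0],[1.5,-4,-1,0],[1.5,-4,0,0],[0,0,0,0]]' 0
python3 - <<'E'
from cell import arm, vision
import cv2,pickle
from h import *
where(); p=np.load('p.npy')
c=vision.get_calibration("wrist"); im=vision.grab_frame("wrist").copy()
pickle.dump((c,im.copy()),open('w8.pkl','wb'))
th=np.linspace(0,2*np.pi,120)
im=cv2.resize(im,None,fx=1.5,fy=1.5)
for y in (-.045,.045):
    q=1.5*proj(c,st(p,np.c_[.1728+.025*np.cos(th),0*th+y,.0459+.025*np.sin(th)])); cv2.polylines(im,[q.astype(int)],True,(255,0,255),1)
cv2.imwrite("pics/wrist8.png",cv2.cvtColor(im,cv2.COLOR_RGB2BGR))
E
```

```text
time_s: 12.72
eef_pos: [0.4567, 0.0606, 0.1872]
ee_rot: [[-0.977, 0.212, -0.001], [0.212, 0.977, -0.001], [0.001, -0.001, -1.0]]
ft_force: [0.8, 0.8, -0.5]
finger_gap: 0.0002
t 12.72 stand mm [  78.1 -112.7  187.2] yaw err to -stand x -0.001 F [ 0.8  0.8 -0.5] gap 0.0002 q [ 0.06  0.19 -0.29  2.04  0.07  0.92  1.09]
F stand [ 0.6  1.  -0.5]
```

View pics/wrist8.png

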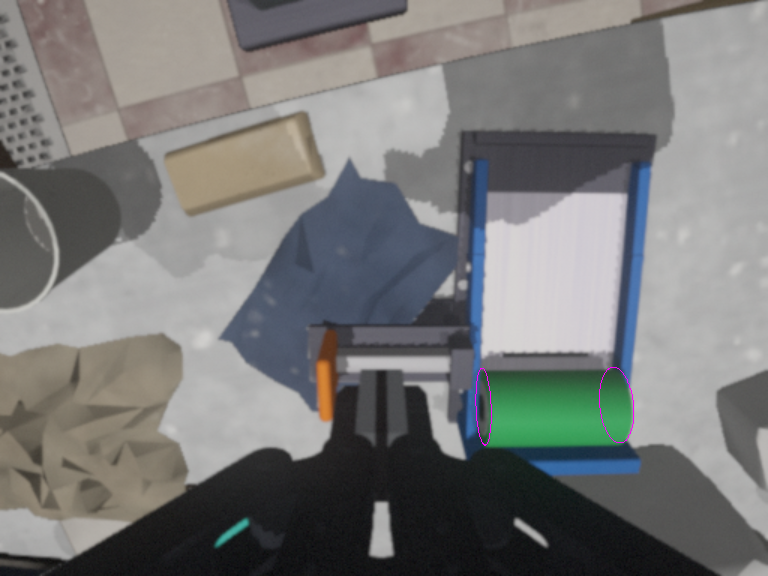

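Run:
```python
from cell import vision
from h import *
from scipy.optimize import least_squares
import pickle
p=np.load('p.npy')
obs={'side':[334,228],'scene':[340,204]}  # base centres
for n,uv in obs.items():
    c=vision.get_calibration(n)
    r=least_squares(lambda q:(proj(c,[[q[0],q[1],0.0]])-uv).ravel(),[.6,-.05]); w=r.x; d=w-p[:2]; a,b=np.cos(p[2]),np.sin(p[2])
    print(n,w.round(3),'stand',(a*d[0]+b*d[1]).round(3),(-b*d[0]+a*d[1]).round(3))
c,im=pickle.load(open('w8.pkl','rb'))
for y in (-.148,-.14): print(1.5*proj(c,st(p,[[.118,y,.088],[.158,y,.088],[.118,y,.058]])).round(1).tolist())
togo(138,-190,187);togo(138,-190,70)
```

```text
side [ 0.69  -0.241] stand 0.37 -0.358
scene [ 0.675 -0.232] stand 0.353 -0.352Traceback (most recent call last):
  File "<stdin>", line 12, in <module>
TypeError: can't multiply sequence by non-int of type 'float'
```

Run:
```python
from h import *
import pickle
p=np.load('p.npy')
c,im=pickle.load(open('w8.pkl','rb'))
for y in (-.148,-.14): print((1.5*np.array(proj(c,st(p,[[.118,y,.088],[.158,y,.088],[.118,y,.058]])))).round(1).tolist())
togo(138,-190,187);togo(138,-190,70)
```

```text
[[316.1, 361.2], [319.4, 423.7], [322.3, 338.3]]
[[330.8, 361.2], [333.3, 423.8], [335.6, 338.4]]
tool cm to go [-5.93 -7.89  0.04]
tool cm to go [-5.93 -7.89 11.74]
```

```bash
python3 -m pendant '[[-2,-4,0,0],[-2,-3.9,0,0],[-1.9,0,0,0],[0,0,2,0],[0,0,4,0],[0,0,4,0],[0,0,1.7,0],[0,0,0,0],[0,0,0,0]]'
python3 - <<'E'
from cell import arm, vision
import cv2
from h import *
where();togo(138,-163,69)
im=vision.grab_frame('side')[140:240,190:300]
cv2.imwrite("pics/side9.png",cv2.cvtColor(cv2.resize(im,None,fx=6,fy=6,interpolation=cv2.INTER_CUBIC),cv2.COLOR_RGB2BGR))
E
```

```text
time_s: 13.9
eef_pos: [0.5001, -0.0263, 0.0719]
ee_rot: [[-0.978, 0.209, 0.001], [0.209, 0.978, -0.0], [-0.001, 0.0, -1.0]]
ft_force: [0.9, -0.1, 0.3]
finger_gap: 0.0002
t 13.9 stand mm [ 138.9 -188.5   71.9] yaw err to -stand x 0.0026 F [ 0.9 -0.1  0.3] gap 0.0002 q [ 0.16  0.43 -0.2   2.04  0.13  0.68  1.23]
F stand [0.9 0.  0.3]
tool cm to go [0.09 2.55 0.29]
```

View pics/side9.png

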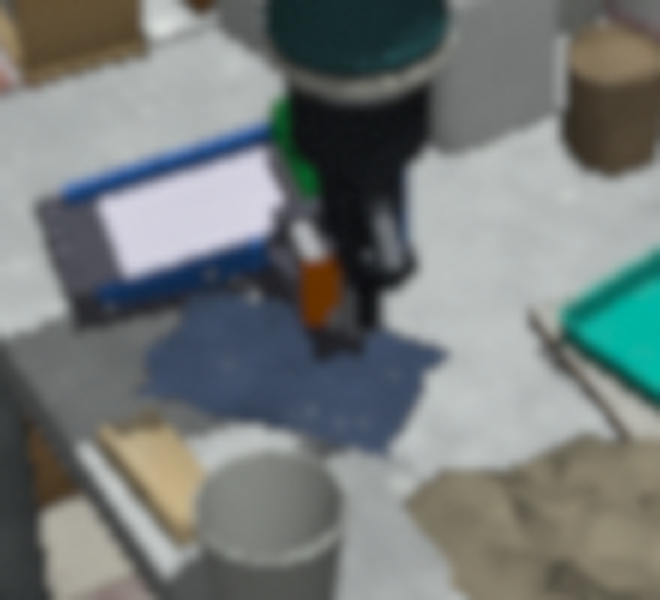

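Fingers are just outside the tab (tab at (320,290)), clear of everything. Approaching it.

```bash
python3 -m pendant '[[0,0.7,0.3,0],[0,0.7,0,0],[0,0.6,0,0],[0,0.4,0,0],[0,0.3,0,0],[0,0.3,0,0],[0,0.3,0,0]]';python3 -c "
from h import *
where()"; python3 -m pendant '[[0,0.4,0,0],[0,0.4,0,0],[0,0.4,0,0],[0,0.4,0,0],[0,0.4,0,0]]'; python3 -c "
from h import *
where()"
```

```text
time_s: 14.82
eef_pos: [0.5061, 0.0057, 0.0677]
ee_rot: [[-0.978, 0.21, -0.0], [0.21, 0.978, -0.0], [0.0, -0.0, -1.0]]
ft_force: [-0.3, -2.3, 1.3]
finger_gap: 0.0002
t 14.82 stand mm [ 138.  -155.9   67.7] yaw err to -stand x 0.0019 F [-0.3 -2.3  1.3] gap 0.0002 q [ 0.1   0.45 -0.2   2.03  0.14  0.68  1.17]
F stand [ 0.2 -2.3  1.3]
time_s: 15.45
eef_pos: [0.5104, 0.0256, 0.0678]
ee_rot: [[-0.978, 0.209, 0.0], [0.209, 0.978, -0.0], [-0.0, -0.0, -1.0]]
ft_force: [0.4, -2.7, 0.7]
finger_gap: 0.0
t 15.45 stand mm [ 138.1 -135.6   67.8] yaw err to -stand x 0.0023 F [ 0.4 -2.7  0.7] gap 0.0 q [ 0.06  0.45 -0.2   2.01  0.14  0.69  1.13]
F stand [ 1.  -2.6  0.7]
```

```bash
python3 -m pendant '[[0,0.4,0,0],[0,0.4,0,0],[0,0.4,0,0],[0,0.4,0,0],[0,0.4,0,0],[0,0.3,0,0]]';python3 -c "
from h import *
where()"; python3 -m pendant '[[0,0.2,0,0],[0,0.2,0,0],[0,0.2,0,0]]'; python3 -c "
from h import *
where()"
```

```text
time_s: 16.2
eef_pos: [0.5152, 0.0481, 0.0678]
ee_rot: [[-0.978, 0.209, 0.0], [0.209, 0.978, -0.0], [-0.0, -0.0, -1.0]]
ft_force: [1.1, -2.9, 1.5]
finger_gap: -0.0001
t 16.2 stand mm [ 138.  -112.6   67.8] yaw err to -stand x 0.0024 F [ 1.1 -2.9  1.5] gap -0.0001 q [ 0.02  0.46 -0.21  2.    0.14  0.69  1.08]
F stand [ 1.7 -2.6  1.5]
time_s: 16.58
eef_pos: [0.5164, 0.0538, 0.0677]
ee_rot: [[-0.978, 0.209, -0.0], [0.209, 0.978, -0.0], [0.0, -0.0, -1.0]]
ft_force: [1.5, -1.7, 0.8]
finger_gap: 0.0003
t 16.57 stand mm [ 137.9 -106.8   67.7] yaw err to -stand x 0.0022 F [ 1.5 -1.7  0.8] gap 0.0003 q [ 0.01  0.47 -0.21  1.99  0.15  0.7   1.07]
F stand [ 1.9 -1.3  0.8]
```

```bash
for i in 1; do python3 -m pendant '[[0,0.2,0,0],[0,0.2,0,0]]' | grep -E "ft_|eef_pos"; python3 -m pendant '[[0,0.2,0,0],[0,0.1,0,0]]'| grep -E "ft_|eef_pos"; python3 -c "
from h import *
where()"; done
```

```text
eef_pos: [0.5173, 0.0577, 0.0677]
ft_force: [1.4, -1.8, 0.9]
eef_pos: [0.5179, 0.0606, 0.0677]
ft_force: [0.3, -5.2, 2.6]
t 17.07 stand mm [137.9 -99.7  67.7] yaw err to -stand x 0.0024 F [ 0.3 -5.2  2.6] gap 0.0 q [-0.    0.47 -0.21  1.99  0.15  0.7   1.06]
F stand [ 1.4 -5.   2.6]
```

```bash
python3 -m pendant '[[0,0.1,0,0],[0,0,0,0]]' | grep -E "ft_|eef_pos"; python3 -m pendant '[[0,0.1,0,0],[0,0,0,0]]'| grep -E "ft_|eef_pos"; python3 -c "
from h import *
where()"
```

```text
eef_pos: [0.5179, 0.0607, 0.0677]
ft_force: [-0.6, -7.2, 3.1]
eef_pos: [0.5179, 0.0608, 0.0677]
ft_force: [-1.7, -13.2, 6.2]
t 17.57 stand mm [137.9 -99.5  67.7] yaw err to -stand x 0.0008 F [ -1.7 -13.2   6.2] gap -0.0003 q [-0.01  0.47 -0.21  1.99  0.15  0.7   1.05]
F stand [  1.1 -13.2   6.2]
```

Hard stop: force rose to 13 N without motion, at the expected end of travel. Backing off and looking.

```bash
python3 -m pendant '[[0,-0.3,0,0],[0,-0.7,0,0],[0,-2,0,0],[0,-1,-3,0],[1.5,0,-4,0],[2.5,0,-4,0],[3,-2,-2,0],[0,0,0,0],[0,0,0,0]]'
python3 - <<'E'
from cell import arm, vision
import cv2,pickle
from h import *
where(); p=np.load('p.npy')
c=vision.get_calibration("wrist"); im=vision.grab_frame("wrist").copy()
th=np.linspace(0,2*np.pi,120)
im=cv2.resize(im,None,fx=1.5,fy=1.5)
for y in (-.045,.045):
    q=1.5*proj(c,st(p,np.c_[.1728+.025*np.cos(th),0*th+y,.0459+.025*np.sin(th)])); cv2.polylines(im,[q.astype(int)],True,(255,0,255),1)
cv2.imwrite("pics/wrist10.png",cv2.cvtColor(im,cv2.COLOR_RGB2BGR))
im=vision.grab_frame('scene')[130:270,170:370]
cv2.imwrite("pics/scene10.png",cv2.cvtColor(cv2.resize(im,None,fx=4,fy=4,interpolation=cv2.INTER_CUBIC),cv2.COLOR_RGB2BGR))
E
```

```text
time_s: 18.7
eef_pos: [0.4375, 0.0185, 0.1977]
ee_rot: [[-0.978, 0.209, 0.0], [0.209, 0.978, 0.0], [-0.0, 0.0, -1.0]]
ft_force: [-0.1, -0.5, -0.6]
finger_gap: 0.0002
t 18.7 stand mm [  68.3 -158.   197.7] yaw err to -stand x 0.0022 F [-0.1 -0.5 -0.6] gap 0.0002 q [ 0.12  0.13 -0.25  2.09  0.04  0.93  1.21]
F stand [ 0.  -0.5 -0.6]
```

View pics/wrist10.png

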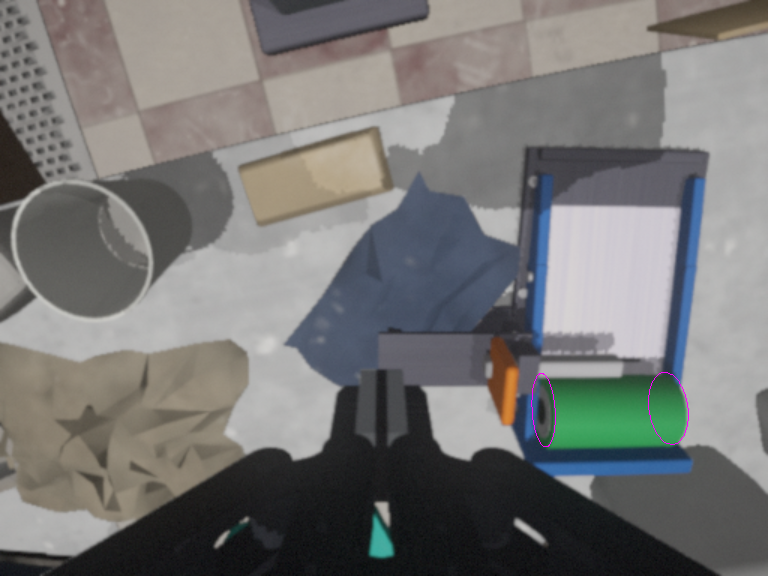

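View pics/scene10.png

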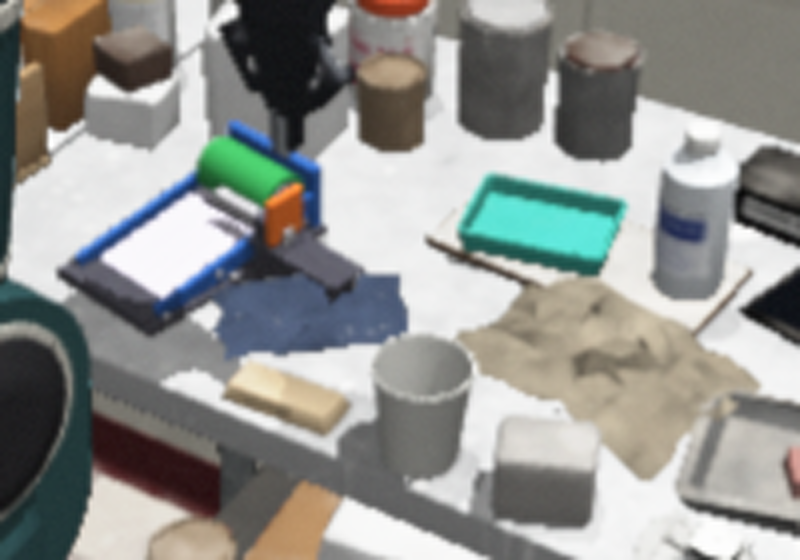

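Run:
```python
from cell import arm, vision
from h import *
c=vision.get_calibration("wrist"); p=np.load('p.npy')
for y in (-.09,-.086,-.082,-.078): print(y,(1.5*proj(c,st(p,[[.118,y,.088],[.158,y,.088]]))).round(1).tolist())
for y in (.005,.01,.015): print(y,(1.5*proj(c,st(p,[[.138,y,.054]]))).round(1).tolist())
```

```text
-0.09 [[498.7, 368.9], [492.9, 428.2]]
-0.086 [[505.7, 368.8], [499.5, 428.1]]
-0.082 [[512.6, 368.8], [506.1, 428.1]]
-0.078 [[519.5, 368.8], [512.7, 428.0]]
0.005 [[626.8, 370.9]]
0.01 [[634.1, 370.8]]
0.015 [[641.3, 370.7]]
```

Run:
```python
from cell import arm, ticket
print(arm.observe()['ft_force'].round(1)); print(ticket.hand_in())
```

```text
[ 0.4 -0.7 -0.1]
the job is handed in; nothing more can be done
None
```

I pushed the green roller up the ramp with two spread fingertips and it dropped into the pocket. I then pushed the orange tab until the keeper bolt stopped, came away, and handed the job in at about 19 s of the 51 s allowed.

**Roller:** in the last wrist picture it lies on the predicted seat outline, touching distance from the end stop. It stayed there when the fingers backed off and after the bolt was pushed.

**Bolt:** it lies across behind the roller. The force on the tab rose from about 2.5 N to 13 N with no further motion. The tab moved about 63 mm in the pictures. That fits full travel given its unknown starting position (0 to 10 mm), within the 2 mm or so accuracy of the cameras.

**Other things:** the robot was touching nothing at hand-in, with tool force under 1 N. The cup, small bar, block and bottle look unmoved in the last pictures. The arm never went near the rest, but I did not measure any of the bench items before and after.

No check failed. In the side and scene views, the roller outline was a few pixels off the picture (calibration error), so I relied on the closer wrist view.

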